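Find the bore of a burner knob and hold it bore-up

TASK

The loose white burner knob has a deep blind bore in one end and only a shallow centre mark in the other: find the bore by feel, sliding the knob onto the burner's bare valve stem (without forcing it) until the stem is nearly at the bottom of the bore. Then pull it off, lay it in the sloped rest with the bore end uppermost and let go, take hold of it again, lift it out and finish still holding it still, bore pointing straight up, at least 16 cm above the work surface, so that the spring clip can be dropped in. Leave the other things on the table where they are.

Things in the scene. Friction and masses are not known exactly. Their poses are not given: they have to be found in the camera images.
- knob: Loose white octagonal bar, 64 mm long, 34 mm over opposite flats (each 14 mm wide), about 80 g, lying on a flat. Origin at its middle; x runs along its length, y and z square to flats. Each end has a dark octagonal opening 15 mm wide in its middle: one is the blind bore, 30 mm deep, the other a mark only 5 mm deep. Which end (+x or -x) has the bore is not told: feel for it.
- burner: Single gas burner, fixed white box 300 x 300 mm, flat top 85 mm and grate 116 mm above the work surface; place and yaw vary. Origin under its middle; its front face is 150 mm from there on the -y side.
- stem_tip (a point): Tip of the bare round brass valve stem, 8 mm in diameter, rigid, that sticks out level from the middle of the burner's front face, 55 mm above the work surface. The tip is 45 mm out from the face. Axes as the burner's: the stem points along -y, so a knob is pushed on along +y.
- rest: Fixed sloped rest, place and yaw vary: aluminium cradle on a 16 mm post with a round foot 100 mm wide, 10 mm high. Origin under the foot's middle. The cradle rises at 45 degrees towards the rest's -x; its face looks up and to +x. It is 27 mm wide (fingers pass on both sides), 40 mm long, 6 mm thick, with 3 mm high edge rails and at the low end a stop plate 22 mm high.
- seat (a point): Middle of the knob when it lies on a flat in the cradle, against the stop: straight above the rest's origin, 100 mm above the work surface. Axes as the rest's. The seated knob's axis rises 45 degrees towards -x. The cradle's face is 17 mm below here, square to the slope, and ends 8 mm up the slope from here; the knob's upper end stands free beyond it.
- crock_a: White glazed crock, 96 mm wide, 115 mm high; origin under its middle. Leave alone.
- crock_b: White glazed crock, as crock_a. Leave alone.
- crock_c: White glazed crock, as crock_a. Leave alone.
- crock_brown: Brown crock of the same size; origin under its middle. Leave alone.
- bowl: Blue bowl, 130 mm wide, 55 mm high; origin under its middle. Leave alone.
- spice: Amber jar, 52 mm wide, 100 mm high; origin under its middle. Leave alone.
- spanner: Steel spanner lying flat, on the robot's right; origin at its underside. Leave alone.
Mind the look-alikes: they are no part of the job. Leave any yellow look-alike of the rest alone. Several things have the shape of the knob; the one meant has the colours described above.

How it is judged:
On the way, in this order (a step that is already met when the one before it is completed fails the run):
1. the knob is slid onto the bare stem, the stem at least 22 mm into the bore (x of stem_tip in the frame of knob between -0.002 and 0.01 m and y of stem_tip in the frame of knob between -0.008 and 0.008 m and z of stem_tip in the frame of knob between -0.008 and 0.008 m), for 0.1 s.
2. the knob lies in the sloped rest, bore end uppermost, and is let go (distance between knob and seat below 0.015 m and angle between knob's own x axis and vertical between 0.57 and 1 rad and contact force between knob and rest above 0.1 N and contact force between the fingers and knob below 0.05 N and linear speed of knob below 0.03 m/s), for 0.2 s.
At the end, for the whole second after the job is handed in: The knob is held still in the fingers, touching neither rest nor burner, its middle at least 150 mm above the work surface, its bore pointing up within 15 degrees of vertical (height (world z) of knob above 0.15 m and angle between knob's own x axis and vertical below 0.26 rad and contact force between the fingers and knob above 2 N and contact force between knob and rest below 0.05 N and contact force between knob and burner below 0.05 N and linear speed of knob below 0.03 m/s and angular speed of knob below 0.3 rad/s); the arm keeps its last pose, push and grip.
It fails at once if the knob is forced against the burner or its stem (over 50 N) (contact force between knob and burner above 50 N).
It fails at once if a bystander is shifted by more than 30 mm (distance of any of crock_a, crock_b, crock_c, crock_brown, bowl, spice, spanner from where it was at the start of the episode above 0.03 m).
It also fails if it takes over 72 s, if anything falls off the work surface, if the arm or the gripper's body presses on something with over 40 N, if the wrist force passes 120 N, or if a joint passes its speed limit or range.

ROBOT

A 6-joint arm with a two-finger parallel gripper is mounted at the origin on the work surface. World frame = base frame: x ahead of the robot, y to its left, z up, the work surface at z = 0. Lengths are in m, angles in rad, forces in N, time in s.
With the tool pointing down it reaches from about 0.35 to 0.775 m from the base axis. Payload 5.5 kg.
Tool frame: the origin (TCP) lies at the very end of the fingers, on their centre line; the grasp point (between the pads) lies 19 mm behind it; z points along the fingers, y is the line along which they close (so a half turn about z gives the same grasp; the last joint's range is limited). The gripper opens to 85 mm and grips with 20 to 120 N. Pads are 22 mm wide; open, the fingers measure 114 mm over their backs; the gripper's body (76 mm by 85 mm) begins 54 mm behind the grasp point. The pads swing forward as they close: fully open they stand 13 mm farther back than shut.
Start: joints at [-1.256, 0.313, 0.046, 1.304, 0, 1.431], TCP at [0.253, -0.517, 0.2] pointing down, gripper open.
Joint ranges: [-2.76, 2.76], [-0.86, 1.69], [-1.03, 1.26], [-2.2, 2.34], [-1.47, 1.5], [-3.14, 3.14]. Speed limits (rad/s): [2.57, 2.57, 3.14, 3.14, 3.14, 3.14].

INTERFACE

Orientations are given as a unit quaternion [w, x, y, z].
In Python, from workcell import env, cams, ticket, spotter gives the robot as it stands.
- The arm moves only by the tool jog_arm, never from a script. Its argument "increments" is a list that holds one entry, the list of rows, each a list of 7 numbers: the shift along the tool's x, y, z in units of 0.25 m (1.0 is 0.25 m), then the turn, a rotation vector about the tool's x, y, z in units of 180 degrees (1.0 is 180 degrees), then the closure in counts, from 0 (fully open) to 255 (shut). A call has 1 to 20 rows; each row shifts and turns the commanded pose from where the row before left it, along the tool's axes as they then stand; what a row does not reach is not made up. A row lasts 1/10 s, in which the tool goes at most 50 mm and 8.59 degrees, less where a joint would pass 70% of its speed; a pose out of reach is approached as far as the arm can. A call with a number of a shift or a turn outside -1 to 1 is refused whole. A call with a gripper value outside its range is refused whole. The fingers move at their own pace and stop on an object; "force" is the grip in N (left out, the last holds). Time passes only in rows, so rows that do not move let the fingers close. It gives the time, the measured TCP pose, the force, the opening and the grip force at its end, in the units of the state.
- env.get_state(): the state, without advancing time (a new reading comes with each control period).
- cams.read_camera(name): name is "scene" or "top"; returns a dict with "pixels" (420x560x3 uint8, red, green, blue), "fx", "fy", "cx", "cy" (pixels), "xyz" and "attitude" of the camera in the world. Camera axes: x right, y down, z forward; pixel columns grow to the right and rows downward; lengths in m; the calibration is good to about 2 mm. A picture is of the moment at which its call begins. There is no depth.
- ticket.hand_in(): hands the job in; it is judged then, once.
Trained networks look in the newest picture that a camera, given by its name, has taken for a name from the list of things; names that differ only in an ending like _2 or _b are one class to them, and where a whole thing is asked for, a point or a joint stands for the part that bears it (a point fixed in the world has none). Each returns a list of dicts, best first, with "conf" (0 to 1); they miss things now and then, are a little off and sometimes report something else, mostly with a low value. They report only what shows in the picture. A call takes as long as a camera call. They do not tell look-alikes from the thing itself.
- spotter.find_in(target, camera): "uv" ([column, row] in pixels, amid what is visible of it).
- spotter.cut_out(target, camera): "region" (420x560 bool, what is visible of it) and "uv" ([column, row] in pixels, amid what is visible of it).
- spotter.landmark_of(target, camera): "uv" ([column, row] in pixels: a listed point, or the origin of a listed thing).
The state is a dict: "clock": time; "joint_pos": joint angles; "qvel": joint speeds; "tau": joint torques, N m; "tcp_pos": TCP position; "orientation": TCP orientation; "wrist_force": force on the tool from outside, world axes, zero at the start; "ft_torque": the same for the moment, N m; "finger_gap": finger opening in m; "grip_force": force on a finger pad.
Only numpy, scipy, OpenCV 4.12 (cv2) and the standard library are available. Lean on these libraries where they do the work, as an engineer would, in place of code of your own. Each camera call takes 0.05 s, during which the arm holds its last target. There are 200 camera calls.

## Working session

There is one attempt and no reset: what is moved stays moved. The work goes in short steps, Python scripts to look and compute and a tool call to move; the robot and the scene stay as the last step left them, time stands still between calls to the robot, and variables do not carry over. Pictures are saved under pics/ and viewed, at most 14 in all, crops included, and the job is handed in when it is done.

Besides the shell and the picture viewer there is one more tool, called after "Emit:" in YAML: its name, and indented under it one key for each argument. jog_arm: Moves the arm, as the interface text tells. Shifts and turns lie within -1 to 1; 1 stands for 0.25 m of shift or 180 degrees of turn. Its arguments: {"type":"object","properties":{"increments":{"type":"array"},"force":{"type":"number"}},"required":["increments"]}

```bash
ls; mkdir -p pics; cat > h.py <<'E'
import numpy as np, cv2
from scipy.spatial.transform import Rotation as R
from workcell import env, cams, ticket, spotter
def rq(q): return R.from_quat([q[1],q[2],q[3],q[0]])
def cam(n):
    c=cams.read_camera(n); return c
def pose(c):
    a=np.array(c['attitude'])
    return (rq(a).as_matrix() if a.size==4 else a.reshape(3,3)), np.array(c['xyz'])
def ray(c,uv,z):
    M,p=pose(c); d=M@np.array([(uv[0]-c['cx'])/c['fx'],(uv[1]-c['cy'])/c['fy'],1]); return p+d*(z-p[2])/d[2]
def proj(c,X):
    M,p=pose(c); v=(np.atleast_2d(X)-p)@M; return np.c_[c['fx']*v[:,0]/v[:,2]+c['cx'],c['fy']*v[:,1]/v[:,2]+c['cy']]
def save(c,n): cv2.imwrite('pics/'+n+'.png',c['pixels'][:,:,::-1])
E
python3 - <<'E'
from h import *
for n in ['scene','top']:
    c=cam(n); save(c,n+'0'); print(n,c['xyz'],c['attitude'],c['fx'],c['cx'],c['cy'])
    for t in ['knob','burner','stem_tip','rest','seat','crock_a','crock_brown','bowl','spice','spanner']:
        print(t,[(np.round(d['uv']).tolist(),round(d['conf'],2)) for d in spotter.find_in(t,n)], [(np.round(d['uv']).tolist(),round(d['conf'],2)) for d in spotter.landmark_of(t,n)] if t in('knob','stem_tip','seat','burner','rest') else '')
E
```

```text
pics
scene [ 1.3377699  -0.5584222   1.14875294] [-0.30656855  0.82164079  0.45317157 -0.15986767] 541.9762302305832 282.6285733862983 208.21556402830737
knob [([287.0, 201.0], 0.69), ([331.0, 204.0], 0.57)] [([291.0, 201.0], 0.6)]
burner [([412.0, 146.0], 0.55)] [([408.0, 154.0], 0.59)]
stem_tip [([406.0, 150.0], 0.81)] [([343.0, 123.0], 0.78), ([364.0, 237.0], 0.73), ([109.0, 308.0], 0.35)]
rest [([194.0, 230.0], 0.76), ([195.0, 187.0], 0.76)] [([199.0, 188.0], 0.86), ([194.0, 233.0], 0.64), ([344.0, 127.0], 0.36)]
seat [([193.0, 185.0], 0.68), ([193.0, 235.0], 0.62)] [([188.0, 211.0], 0.89), ([188.0, 166.0], 0.74)]
crock_a [([330.0, 256.0], 0.84), ([372.0, 224.0], 0.68), ([288.0, 275.0], 0.59)] 
crock_brown [([99.0, 237.0], 0.85)] 
bowl [([105.0, 296.0], 0.64)] 
spice [([233.0, 298.0], 0.88), ([106.0, 297.0], 0.48), ([330.0, 256.0], 0.32)] 
spanner [([174.0, 319.0], 0.64), ([407.0, 147.0], 0.48)] 
top [ 0.2601073  -0.03722369  1.59707375] [-0.06298081  0.71198851 -0.69546969  0.07367291] 479.17959639808475 281.35570384553984 206.80759453579202
knob [([262.0, 225.0], 0.78), ([238.0
[... 165 characters left out ...]
1)] [([140.0, 213.0], 0.93)]
stem_tip [([133.0, 210.0], 0.92), ([384.0, 180.0], 0.2), ([344.0, 238.0], 0.17)] [([169.0, 260.0], 0.81), ([138.0, 216.0], 0.64), ([231.0, 161.0], 0.63)]
rest [([320.0, 274.0], 0.82), ([344.0, 236.0], 0.64)] [([343.0, 242.0], 0.96), ([317.0, 280.0], 0.63), ([229.0, 158.0], 0.16)]
seat [([322.0, 274.0], 0.57), ([341.0, 240.0], 0.56)] [([324.0, 276.0], 0.88), ([347.0, 240.0], 0.63)]
crock_a [([230.0, 155.0], 0.98), ([271.0, 152.0], 0.95), ([306.0, 154.0], 0.79), ([131.0, 212.0], 0.51)] 
crock_brown [([414.0, 257.0], 0.85), ([272.0, 151.0], 0.43)] 
bowl [([424.0, 207.0], 0.79)] 
spice [([346.0, 161.0], 0.58)] 
spanner [([386.0, 177.0], 0.53), ([135.0, 211.0], 0.41)]
```

View pics/scene0.png

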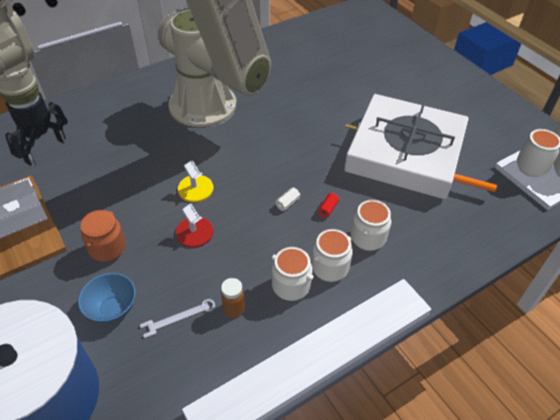

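View pics/top0.png

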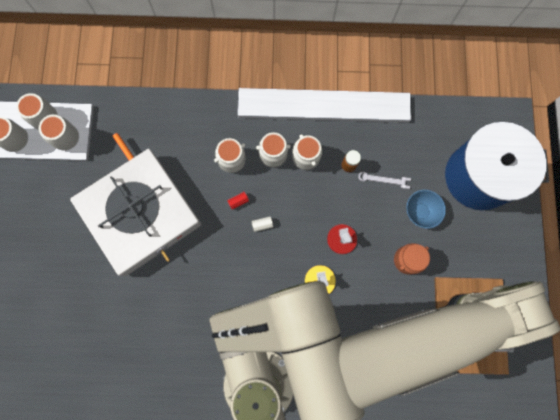

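The red-footed stand at top (343,240) / scene (194,232) is the rest; the yellow one at (320,280) / (195,187) is the look-alike. Knob candidates are white at top (262,225) / scene (288,199) and red at (238,200) / (329,205); I choose white. The stem is the brass pin at top (166,257) / scene (350,127); the orange thing at (122,145) is a decoy.

```bash
python3 - <<'E'
from h import *
t=cv2.imread('pics/top0.png'); s=cv2.imread('pics/scene0.png')
def cr(im,x,y,w,h,f): return cv2.resize(im[y:y+h,x:x+w],None,fx=f,fy=f,interpolation=cv2.INTER_CUBIC)
a=np.hstack([cr(t,240,205,50,37,8),cr(t,318,215,50,37,8)])
b=np.hstack([cr(s,170,200,50,37,8),cr(s,335,105,50,37,8)])
cv2.imwrite('pics/crop1.png',np.vstack([a,b]))
c=cam('top');d=cam('scene')
print('knob',ray(c,(262.5,224.5),.03),ray(d,(288.5,199),.017))
print('rest foot',ray(c,(343,240),.01),ray(d,(194,233),.01))
print('stem',ray(c,(168,261),.055),ray(d,(346,126),.055))
print('corners',[ray(c,u,.085)[:2].round(3).tolist() for u in [(151,151),(197,222),(124,272),(72,204)]])
for n in ('top','scene'):
  for tt in ('knob','rest'):
    cam(n)
    for r in spotter.cut_out(tt,n):
      m=r['region'].astype(np.uint8); print(n,tt,r['conf'],cv2.boundingRect(m),cv2.minAreaRect(cv2.findNonZero(m)))
E
```

```text
knob [0.50639127 0.00338928 0.03      ] [0.5139567  0.00741707 0.017     ]
rest foot [ 0.46380191 -0.26609518  0.01      ] [ 0.4776701  -0.26732876  0.01      ]
stem [0.37710665 0.30101617 0.055     ] [0.38473329 0.29952943 0.055     ]
corners [[0.732, 0.374], [0.501, 0.211], [0.338, 0.429], [0.549, 0.612]]
top knob 0.67 (215, 137, 31, 35) ((230.0, 154.0), (34.0, 30.0), 90.0)
top knob 0.62 (252, 217, 21, 15) ((262.058837890625, 223.7353057861328), (11.156637191772461, 19.645383834838867), 75.96376037597656)
top knob 0.61 (229, 193, 19, 15) ((238.2000274658203, 199.9000244140625), (9.838698387145996, 18.335756301879883), 63.43495178222656)
top rest 0.6 (305, 266, 30, 26) ((322.0600891113281, 276.6238708496094), (29.53643798828125, 20.85177993774414), 25.463346481323242)
top rest 0.57 (328, 224, 29, 30) ((342.0000305175781, 238.50003051757812), (28.991378784179688, 27.577163696289062), 45.0)
scene knob 0.88 (318, 193, 21, 25) ((327.9705810546875, 204.88235473632812), (13.891385078430176, 25.55328941345215), 30.963756561279297)
scene knob 0.84 (276, 188, 24, 23) ((286.786865234375, 198.84426879882812), (13.57190990447998, 25.735414505004883), 50.194427490234375)
scene rest 0.73 (178, 162, 35, 41) ((191.50001525878906, 185.00001525878906), (38.890872955322266, 31.819805145263672), 45.0)
scene rest 0.62 (176, 205, 37, 42) ((191.52438354492188, 229.21951293945312), (40.13665771484375, 34.67057800292969), 38.65980529785156)
scene rest 0.56 (276, 188, 24, 23) ((287.4179992675781, 198.90162658691406), (12.931726455688477, 25.095230102539062), 50.194427490234375)
```

View pics/crop1.png

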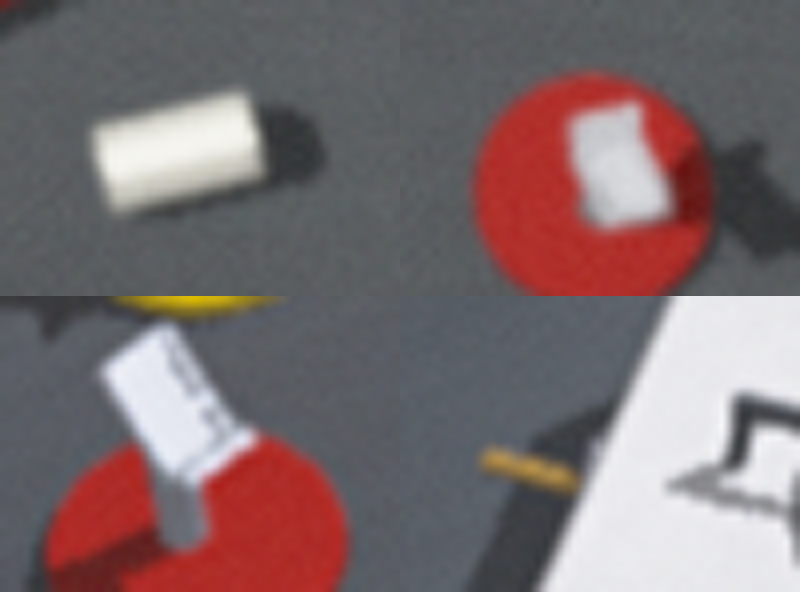

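The white knob is confirmed (crop top-left), the true rest is red-footed with its cradle, and the brass stem is at scene (346,125). Next I fit silhouettes for accurate poses.

```bash
cat > fit.py <<'E'
from h import *
from scipy.optimize import minimize
def box(x0,x1,y0,y1,z0,z1): return np.array([[x,y,z] for x in(x0,x1) for y in(y0,y1) for z in(z0,z1)])
def cyl(r,z0,z1,n=40):
    a=np.linspace(0,2*np.pi,n); return np.vstack([np.c_[r*np.cos(a),r*np.sin(a),0*a+z] for z in(z0,z1)])
a=np.pi/8+np.arange(8)*np.pi/4; ro=.017/np.cos(np.pi/8)
KN=np.vstack([np.c_[0*a+x,ro*np.cos(a),ro*np.sin(a)+.017] for x in(-.032,.032)])
BU=box(-.15,.15,-.15,.15,0,.085)
s=.5**.5
def sl(b): return np.c_[s*b[:,2]-s*b[:,0],b[:,1],s*b[:,0]+s*b[:,2]+.1]
PL=sl(box(-.032,.008,-.0135,.0135,-.023,-.017)); ST=sl(box(-.036,-.032,-.0135,.0135,-.023,.002))
FOOT=cyl(.05,0,.01); POST=cyl(.008,.01,.075)
F=4
def render(c,parts,p,shape=(420,560)):
    m=np.zeros(shape,np.uint8); Q=R.from_euler('z',p[2]).as_matrix()
    for P in parts:
        u=proj(c,P@Q.T+[p[0],p[1],0]); h=cv2.convexHull(np.round((u)*64).astype(np.int32))
        k=np.zeros_like(m); cv2.fillConvexPoly(k,h,255,cv2.LINE_AA,6); m=np.maximum(m,k)
    return m
def fit(views,parts,p0,st=(.01,.01,.1)):
    f=lambda p: sum(np.abs(render(c,parts,p).astype(float)-m).sum()/255 for c,m in views)
    best=None
    for dy in (0,.15,-.15):
        q=np.array(p0,float); q[2]+=dy
        sx=[q]+[q+np.eye(3)[i]*st[i] for i in range(3)]
        r=minimize(f,q,method='Nelder-Mead',options=dict(initial_simplex=sx,xatol=1e-4,fatol=.1,maxiter=300))
        if best is None or r.fun<best.fun: best=r
    return best.x.round(4),round(best.fun,1)
E
cat > m.py <<'E'
from fit import *
def roi(m,x0,y0,x1,y1):
    k=np.zeros_like(m);k[y0:y1,x0:x1]=m[y0:y1,x0:x1];return k
def hull(m):
    n,l,st,_=cv2.connectedComponentsWithStats((m>127).astype(np.uint8)); k=(l==1+st[1:,4].argmax())
    h=cv2.convexHull(cv2.findNonZero(k.astype(np.uint8))); o=np.zeros_like(m); cv2.fillConvexPoly(o,h,255); return o
V={}
R_={'top':dict(b=(65,145,202,278),k=(248,213,277,235),r=(322,218,364,260)),'scene':dict(b=(343,90,472,200),k=(273,184,302,214),r=(170,200,217,250))}
for n in('top','scene'):
    c=cam(n); im=c['pixels'].astype(int); mx=im.max(2);mn=im.min(2)
    white=((mx-mn<45)&(mn>130)).astype(np.uint8)*255
    red=((im[:,:,0]-im[:,:,1]>60)).astype(np.uint8)*255
    r=R_[n]; kw=((mn>125)).astype(np.uint8)*255
    side=((mn>105)).astype(np.uint8)*255
    V[n]=(c,hull(roi(white,*r['b'])),roi(kw,*r['k']),hull(roi(red,*r['r'])),roi(side&~red,*r['r'])&~red)
for nm,vs in (('top',['top']),('scene',['scene']),('both',['top','scene'])):
    v=[V[q] for q in vs]
    print(nm,'burner',fit([(x[0],x[1]) for x in v],[BU],(.53,.4065,-.9)))
    print(nm,'knob',fit([(x[0],x[2]) for x in v],[KN],(.508,.004,1.8)))
    f=fit([(x[0],x[3]) for x in v],[FOOT],(.465,-.266,0)); print(nm,'foot',f)
    for y0 in (0,1.57,3.14,-1.57): print('  cradle',fit([(x[0],x[4]) for x in v],[PL,ST,POST],(f[0][0],f[0][1],y0),(.002,.002,.3)))
E
python3 m.py
```

```text
top burner (array([ 0.5408,  0.4215, -0.9334]), np.float64(630.8))
top knob (array([0.5127, 0.0071, 1.8726]), np.float64(27.3))
top foot (array([ 0.469 , -0.2623,  0.2348]), np.float64(59.6))
  cradle (array([ 0.4682, -0.2628,  0.2326]), np.float64(28.8))
  cradle (array([ 0.4664, -0.264 ,  0.3167]), np.float64(28.6))
  cradle (array([ 0.4702, -0.2619,  3.638 ]), np.float64(36.4))
  cradle (array([ 0.4711, -0.2618, -2.6832]), np.float64(36.1))
scene burner (array([ 0.5241,  0.4336, -0.945 ]), np.float64(1102.9))
scene knob (array([0.5095, 0.0094, 1.8569]), np.float64(64.1))
scene foot (array([ 0.4664, -0.2606, -0.2037]), np.float64(134.4))
  cradle (array([ 0.4672, -0.2616,  0.1792]), np.float64(66.5))
  cradle (array([ 0.4676, -0.2616,  0.1878]), np.float64(66.4))
  cradle (array([ 0.4619, -0.2593,  3.1871]), np.float64(94.9))
  cradle (array([ 0.4676, -0.2618,  0.1724]), np.float64(66.1))
both burner (array([ 0.5348,  0.4185, -0.937 ]), np.float64(1898.3))
both knob (array([0.5117, 0.007 , 1.8604]), np.float64(96.7))
both foot (array([ 0.4681, -0.2617,  0.1144]), np.float64(197.3))
  cradle (array([ 0.4678, -0.2619,  0.1751]), np.float64(99.3))
  cradle (array([ 0.4678, -0.2619,  0.1749]), np.float64(99.2))
  cradle (array([ 0.4666, -0.2605,  3.1634]), np.float64(176.2))
  cradle (array([ 0.4679, -0.2618,  0.1913]), np.float64(99.3))
```

```bash
python3 - <<'E'
from h import *
s=env.get_state(); print(s); print(rq(s['orientation']).as_matrix().round(3))
for n,(x0,y0,x1,y1),p in (('top',(150,240,185,280),0),('scene',(335,110,365,145),0)):
    c=cam(n); im=c['pixels'].astype(int); sub=im[y0:y1,x0:x1]
    m=(sub[:,:,0]-sub[:,:,2]>35)
    ys,xs=np.nonzero(m); xs=xs+x0; ys=ys+y0
    print(n,list(zip(xs.tolist(),ys.tolist(),(sub[:,:,0]-sub[:,:,2])[m].tolist())))
    o=np.array([.381,.304,.055]); d=np.array([-.805,-.593,0])
    print(proj(c,[o,o-.045*d]).round(1).tolist())
E
```

```text
{'clock': 2.2, 'joint_pos': array([-1.25558200e+00,  3.13223070e-01,  4.61091091e-02,  1.30359323e+00,
        3.42584692e-05,  1.43120408e+00]), 'qvel': array([ 1.05036100e-03, -1.34251748e-03, -1.99414706e-03, -4.88971057e-07,
        8.03453381e-04,  5.26151290e-04]), 'tau': array([ 9.27792644e-05, -4.80455518e+01,  2.98805434e+01,  4.11416959e-04,
       -1.42863373e-04,  5.92531677e-06]), 'tcp_pos': array([ 0.25261302, -0.51659657,  0.19981378]), 'orientation': array([4.28923581e-05, 9.74255103e-01, 2.25448426e-01, 2.09716206e-05]), 'wrist_force': array([ 0.04298462, -0.10028936, -0.12299771]), 'ft_torque': array([0.03759219, 0.02563016, 0.02165012]), 'grip_force': 0.0, 'finger_gap': 0.08544164686049158}
[[ 0.898  0.439  0.   ]
 [ 0.439 -0.898 -0.   ]
 [ 0.     0.    -1.   ]]
top [(162, 250, 41), (161, 251, 48), (162, 251, 70), (163, 251, 60), (161, 252, 52), (162, 252, 92), (163, 252, 92), (164, 252, 66), (161, 253, 42), (162, 253, 88), (163, 253, 106), (164, 253, 89), (165, 253, 46), (162, 254, 57), (163, 254, 93), (164, 254, 101), (165, 254, 77), (163, 255, 72), (164, 255, 10
[... 293 characters left out ...]
), (168, 259, 77), (166, 260, 54), (167, 260, 80), (168, 260, 71), (167, 261, 39), (168, 261, 36)]
[[167.1, 259.8], [159.6, 248.3]]
scene [(346, 124, 49), (347, 124, 52), (345, 125, 48), (346, 125, 91), (347, 125, 98), (348, 125, 86), (349, 125, 63), (350, 125, 60), (351, 125, 64), (352, 125, 52), (346, 126, 60), (347, 126, 75), (348, 126, 81), (349, 126, 86), (350, 126, 99), (351, 126, 106), (352, 126, 91), (353, 126, 73), (354, 126, 67), (355, 126, 49), (349, 127, 53), (350, 127, 70), (351, 127, 78), (352, 127, 86), (353, 127, 93), (354, 127, 99), (355, 127, 87), (356, 127, 60), (352, 128, 47), (353, 128, 62), (354, 128, 72), (355, 128, 71), (356, 128, 64)]
[[346.4, 124.8], [360.6, 128.5]]
```

```bash
cat > plan.py <<'E'
from h import *
def down(th): # tool down, tool x at yaw th
    x=np.array([np.cos(th),np.sin(th),0]); z=np.array([0,0,-1.]); return np.c_[x,np.cross(z,x),z]
def plan(pos,M,st=None):
    s=env.get_state(); P=np.array(s['tcp_pos']); A=rq(s['orientation']).as_matrix()
    d=A.T@(np.array(pos)-P)/.25; r=R.from_matrix(A.T@M).as_rotvec()/np.pi
    d2=M.T@(np.array(pos)-P)/.25
    print('t',round(s['clock'],2),'tcp',P.round(4),'J',np.round(s['joint_pos'],2),'F',np.round(s['wrist_force'],1),'gap',round(s['finger_gap'],4),'grip',round(s['grip_force'],1))
    print('shift first',d.round(4),'| turn',r.round(4),'rows>=',round(np.linalg.norm(r)/.0477,1),'| shift after turn',d2.round(4))
E
python3 -c "
from plan import *
plan((.5117,.0075,.13),down(1.86))"
```

```text
t 2.3 tcp [ 0.2526 -0.5166  0.1998] J [-1.26  0.31  0.05  1.3   0.    1.43] F [-0.  -0.6  1. ] gap 0.0851 grip 0.0
shift first [ 1.852  -1.4282  0.2792] | turn [ 0.      0.     -0.4473] rows>= 9.4 | shift after turn [1.7138 1.5913 0.2793]
```

Emit:
jog_arm:
  increments:
    - [[0.1235,-0.0952,0,0,0,0,0],[0.1235,-0.0952,0,0,0,0,0],[0.1235,-0.0952,0,0,0,0,0],[0.1235,-0.0952,0,0,0,0,0],[0.1235,-0.0952,0,0,0,0,0],[0.1235,-0.0952,0,0,0,0,0],[0.1235,-0.0952,0,0,0,0,0],[0.1235,-0.0952,0,0,0,0,0],[0.1235,-0.0952,0,0,0,0,0],[0.1235,-0.0952,0,0,0,0,0],[0.1235,-0.0952,0,0,0,0,0],[0.1235,-0.0952,0,0,0,0,0],[0.1235,-0.0952,0,0,0,0,0],[0.1235,-0.0952,0,0,0,0,0],[0.1235,-0.0952,0,0,0,0,0]]

```text
clock: 3.8
tcp_pos: [0.5124, 0.0091, 0.2]
orientation: [0.0, 0.974, 0.226, 0.0]
wrist_force: [0.0, -1.0, -0.2]
finger_gap: 0.0854
grip_force: 0.0
```

Emit:
jog_arm:
  increments:
    - [[0,0,0,0,0,-0.0447,0],[0,0,0,0,0,-0.0447,0],[0,0,0,0,0,-0.0447,0],[0,0,0,0,0,-0.0447,0],[0,0,0,0,0,-0.0447,0],[0,0,0,0,0,-0.0447,0],[0,0,0,0,0,-0.0447,0],[0,0,0,0,0,-0.0447,0],[0,0,0,0,0,-0.0447,0],[0,0,0,0,0,-0.0447,0],[0,0,0,0,0,0,0]]

```text
clock: 4.9
tcp_pos: [0.5118, 0.0076, 0.1998]
orientation: [0.0, 0.598, 0.801, 0.0]
wrist_force: [0.5, -0.4, 0.1]
finger_gap: 0.0855
grip_force: 0.0
```

```bash
python3 -c "
from plan import *
plan((.5117,.0075,.08),down(1.86))"
```

```text
t 4.9 tcp [0.5118 0.0076 0.1998] J [-0.14  0.19 -0.12  1.26 -0.    1.14] F [ 0.5 -0.4  0.1] gap 0.0855 grip 0.0
shift first [ 0.     -0.0006  0.4794] | turn [ 0.      0.0001 -0.0002] rows>= 0.0 | shift after turn [-1.000e-04 -6.000e-04  4.794e-01]
```

Emit:
jog_arm:
  increments:
    - [[0,0,0.15,0,0,0,0],[0,0,0.15,0,0,0,0],[0,0,0.15,0,0,0,0],[0,0,0.15,0,0,0,0],[0,0,0.1,0,0,0,0],[0,0,0.05,0,0,0,0],[0,0,0.03,0,0,0,0],[0,0,0,0,0,0,0],[0,0,0,0,0,0,255],[0,0,0,0,0,0,255],[0,0,0,0,0,0,255],[0,0,0,0,0,0,255],[0,0,0,0,0,0,255],[0,0,0,0,0,0,255],[0,0,0,0,0,0,255],[0,0,0,0,0,0,255]]
  force: 60

```text
clock: 6.5
tcp_pos: [0.5118, 0.0075, 0.0048]
orientation: [-0.0, 0.598, 0.801, -0.0]
wrist_force: [0.1, 0.3, -1.0]
finger_gap: -0.0001
grip_force: 0.0
```

```bash
python3 - <<'E'
from h import *
t=cam('top');s=cam('scene')
def cr(im,x,y,w,h,f): return cv2.resize(im[y:y+h,x:x+w,::-1],None,fx=f,fy=f,interpolation=cv2.INTER_CUBIC)
cv2.imwrite('pics/c2.png',np.hstack([cr(t['pixels'],212,180,100,120,4),cr(s['pixels'],240,130,100,120,4)]))
E
```

```text
(no output)
```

View pics/c2.png

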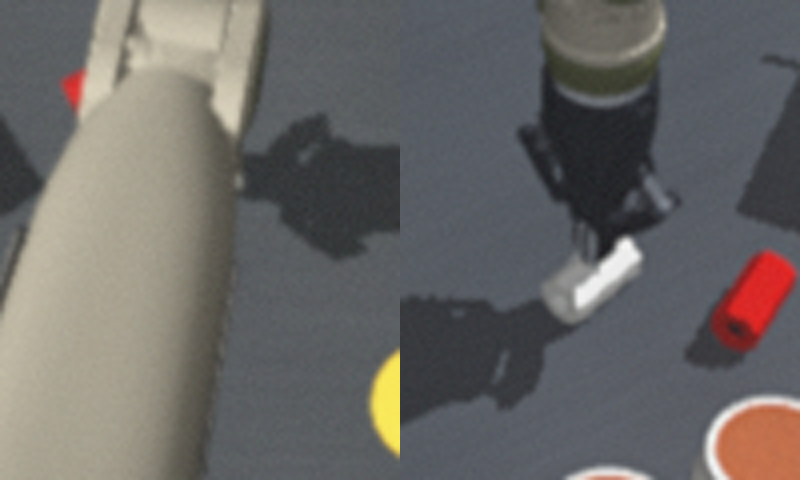

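The knob lies intact at scene (288,200), just on the camera side of the shut fingers. It slipped out or rolled, so I lift, open and re-measure.

Emit:
jog_arm:
  increments:
    - [[0,0,-0.1,0,0,0,255],[0,0,-0.15,0,0,0,255],[0,0,-0.15,0,0,0,255],[0,0,-0.15,0,0,0,0],[0,0,-0.15,0,0,0,0],[0,0,0,0,0,0,0]]

```text
clock: 7.2
tcp_pos: [0.5152, 0.0071, 0.1853]
orientation: [0.004, 0.598, 0.801, 0.002]
wrist_force: [0.4, 0.6, -0.2]
finger_gap: 0.0433
grip_force: 0.0
```

```bash
python3 - <<'E'
from fit import *
c=cam('scene'); im=c['pixels'].astype(int); g=cv2.GaussianBlur(c['pixels'],(0,0),.1)
x0,y0=265,180
sub=im[180:222,265:315]
mn=sub.min(2)
m=np.zeros((420,560),np.uint8); m[180:222,265:315]=(mn>120)*255
n,l,st,ce=cv2.connectedComponentsWithStats(m); print(st[1:].tolist(),ce[1:].round(1).tolist())
k=(l==1+st[1:,4].argmax()).astype(np.uint8)*255
print(proj(c,[[.5118,.0075,.005],[.5118,.0075,.017]]))
print(fit([(c,k)],[KN],(.52,.008,1.86)))
d=cv2.resize(c['pixels'][140:240,230:350,::-1],None,fx=5,fy=5,interpolation=cv2.INTER_CUBIC); cv2.imwrite('pics/c3.png',d)
E
```

```text
[[276, 187, 25, 23, 323]] [[287.9, 198.0]]
[[288.00633549 201.32914132]
 [288.10405269 198.49502439]]
(array([0.5095, 0.009 , 1.8655]), np.float64(43.8))
```

View pics/c3.png

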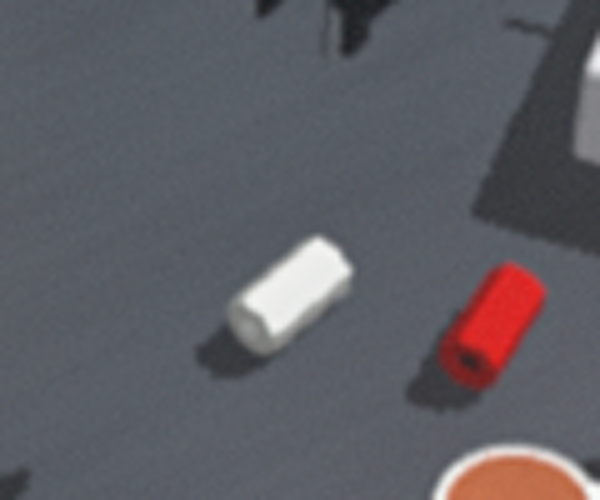

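```bash
python3 - <<'E'
from h import *
c=cam('scene'); s=env.get_state(); P=s['tcp_pos']; A=rq(s['orientation']).as_matrix(); print(P,s['finger_gap'],s['joint_pos'].round(3))
f=5;x0,y0=235,90
im=cv2.resize(c['pixels'][y0:y0+115,x0:x0+125,::-1],None,fx=f,fy=f,interpolation=cv2.INTER_CUBIC)
for z,col in ((0,(0,0,255)),(-.013,(0,255,255)),(-.03,(0,255,0)),(-.073,(255,0,0))):
  for y in (-.0427,0,.0427):
    u=proj(c,P+A@[0,y,z])[0]; cv2.circle(im,(int((u[0]+.5-x0)*f),int((u[1]+.5-y0)*f)),3,col,-1)
cv2.imwrite('pics/c4.png',im)
E
```

```text
[0.51251656 0.00746808 0.18057087] 0.0581851608195216 [-0.142  0.197 -0.154  1.217 -0.     1.14 ]
```

View pics/c4.png

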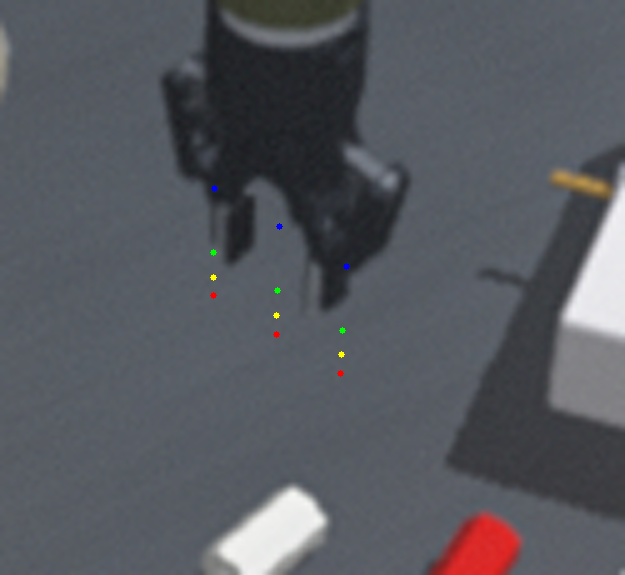

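The finger tips actually sit about 30 mm behind the reported TCP: in the picture the tips are at crop (235,262) and (335,308), well above the projected TCP points. The earlier grasp therefore closed just above the knob. I descend further, with the fingers partly pre-closed.

Emit:
jog_arm:
  increments:
    - [[0,0,0.15,0,0,0,95],[0,0,0.15,0,0,0,95],[0,0,0.15,0,0,0,95],[0,0,0.15,0,0,0,95],[0,0,0.1,0,0,0,95],[0,0,0.06,0,0,0,95],[0,0,0.02,0,0,0,95],[0,0,0,0,0,0,95],[0,0,0,0,0,0,95]]
  force: 60

```text
clock: 8.2
tcp_pos: [0.5119, 0.0075, -0.015]
orientation: [0.0, 0.598, 0.801, -0.0]
wrist_force: [1.0, -0.6, 0.6]
finger_gap: 0.0533
grip_force: 0.0
```

Emit:
jog_arm:
  increments:
    - [[0,0,0.02,0,0,0,95],[0,0,0.016,0,0,0,95],[0,0,0.016,0,0,0,95],[0,0,0,0,0,0,95],[0,0,0,0,0,0,95]]

```text
clock: 8.7
tcp_pos: [0.5118, 0.0076, -0.0283]
orientation: [-0.0, 0.598, 0.801, -0.0]
wrist_force: [-0.4, -0.3, -0.5]
finger_gap: 0.0537
grip_force: 0.0
```

```bash
python3 - <<'E'
from h import *
c=cam('scene'); s=env.get_state(); P=s['tcp_pos']; A=rq(s['orientation']).as_matrix(); print(P,s['finger_gap'],s['wrist_force'])
f=8;x0,y0=250,150
im=cv2.resize(c['pixels'][y0:y0+70,x0:x0+80,::-1],None,fx=f,fy=f,interpolation=cv2.INTER_CUBIC)
cv2.imwrite('pics/c5.png',im)
E
```

```text
[ 0.51182908  0.00754591 -0.02818244] 0.0535504948604918 [ 0.43827847 -0.67640332 -0.46187767]
```

View pics/c5.png

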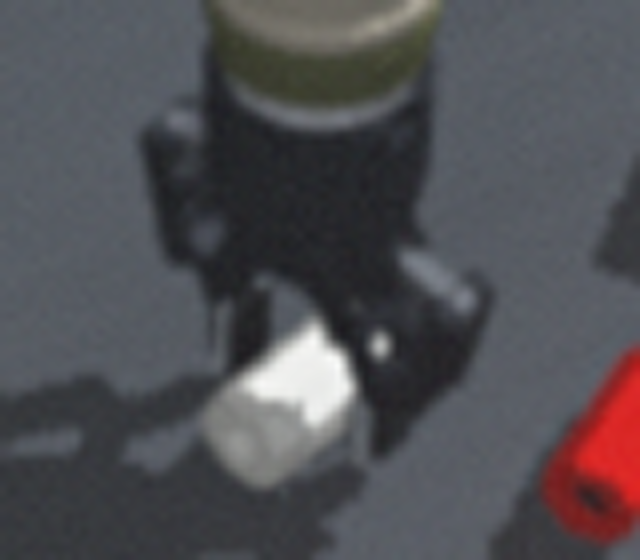

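The fingers now straddle the knob; the near finger tip is at crop (385,455), level with its lower half. I close.

Emit:
jog_arm:
  increments:
    - [[0,0,0,0,0,0,255],[0,0,0,0,0,0,255],[0,0,0,0,0,0,255],[0,0,0,0,0,0,255],[0,0,0,0,0,0,255],[0,0,0,0,0,0,255]]
  force: 60

```text
clock: 9.35
tcp_pos: [0.5123, 0.0075, -0.0278]
orientation: [0.0, 0.598, 0.801, 0.0]
wrist_force: [-0.9, -0.4, 5.3]
finger_gap: 0.0331
grip_force: 60.2
```

```bash
python3 - <<'E'
from h import *
c=cam('scene'); A=rq(env.get_state()['orientation']).as_matrix();P=env.get_state()['tcp_pos']
for z in (0,.01,.02): print(z,proj(c,[P[0]+.033*A[0,1],P[1]+.033*A[1,1],z]))
E
```

```text
0 [[297.05436129 208.55858838]]
0.01 [[297.18209836 206.21979099]]
0.02 [[297.3111362  203.85717733]]
```

Emit:
jog_arm:
  increments:
    - [[0,0,-0.1,0,0,0,255],[0,0,-0.15,0,0,0,255],[0,0,-0.15,0,0,0,255],[0,0,-0.1,0,0,-0.0436,255],[0,0,0,0,0,-0.0436,255],[0,0,0,0,0,-0.0436,255],[0,0,0,0,0,-0.0436,255],[0,0,0,0,0,-0.0436,255],[0,0,0,0,0,-0.0436,255],[0,0,0,0,0,-0.0436,255],[0,0,0,0,0,-0.0436,255],[0,0,0,0,0,-0.0436,255],[0,0,0,0,0,-0.0436,255],[0,0,0,0,0,-0.0436,255],[0,0,0,0,0,-0.0436,255],[0,0,0,0,0,-0.0436,255],[0,0,0,0,0,-0.0436,255],[0,0,0,0,0,0,255]]

```text
clock: 11.2
tcp_pos: [0.5112, 0.0076, 0.0962]
orientation: [-0.001, -0.312, 0.95, 0.0]
wrist_force: [-0.4, -0.5, -0.9]
finger_gap: 0.0327
grip_force: 59.8
```

```bash
python3 -c "
from plan import *
plan((.337,.271,.09),down(.635-np.pi))"
```

```text
t 11.2 tcp [0.5112 0.0076 0.0962] J [-0.14  0.25 -0.3   1.02 -0.   -0.78] F [-0.4 -0.5 -0.9] gap 0.0327 grip 59.8
shift first [-0.0645  1.2616  0.0256] | turn [ 0.0003 -0.0003  0.0001] rows>= 0.0 | shift after turn [-0.0638  1.2616  0.0247]
```

Emit:
jog_arm:
  increments:
    - [[-0.0064,0.1262,0,0,0,0,255],[-0.0064,0.1262,0,0,0,0,255],[-0.0064,0.1262,0,0,0,0,255],[-0.0064,0.1262,0,0,0,0,255],[-0.0064,0.1262,0,0,0,0,255],[-0.0064,0.1262,0,0,0,0,255],[-0.0064,0.1262,0,0,0,0,255],[-0.0064,0.1262,0,0,0,0,255],[-0.0064,0.1262,0,0,0,0,255],[-0.0064,0.1262,0,0,0,0,255],[0,0,0.14,0,0,0,255],[0,0,0.13,0,0,0,255],[0,0,0,0,0,0,255]]

```text
clock: 12.5
tcp_pos: [0.3336, 0.2693, 0.0258]
orientation: [-0.004, -0.311, 0.95, -0.001]
wrist_force: [-0.0, -1.3, -1.1]
finger_gap: 0.0325
grip_force: 59.8
```

```bash
python3 - <<'E'
from plan import *
plan((.337,.271,.0272),down(.635-np.pi))
f=6;out=[]
for n,x0,y0,w,h in (('scene',295,90,75,65),('top',145,235,58,65)):
    c=cam(n); s=env.get_state();P=s['tcp_pos']; A=rq(s['orientation']).as_matrix()
    im=cv2.resize(c['pixels'][y0:y0+h,x0:x0+w,::-1],None,fx=f,fy=f,interpolation=cv2.INTER_CUBIC)
    o=P+[0,0,.0448]
    def dot(X,col):
        u=proj(c,X)[0]; cv2.circle(im,(int((u[0]+.5-x0)*f),int((u[1]+.5-y0)*f)),2,col,-1); return u.round(1)
    print(n,'ends',dot(o+.032*A[:,0],(0,0,255)),dot(o-.032*A[:,0],(255,0,0)),'tip',dot(np.array([.380,.3025,.055]),(0,255,0)))
    # predicted knob outline
    a=np.pi/8+np.arange(8)*np.pi/4; ro=.017/np.cos(np.pi/8)
    K=np.vstack([np.c_[0*a+x,ro*np.cos(a),ro*np.sin(a)] for x in(-.032,.032)])@A.T+o
    hu=cv2.convexHull(((proj(c,K)+.5-[x0,y0])*f).astype(np.int32)); cv2.polylines(im,[hu],True,(255,0,255),1)
    out.append(im)
cv2.imwrite('pics/c6.png',np.hstack(out))
E
```

```text
t 12.5 tcp [0.3336 0.2693 0.0258] J [ 0.49  0.18 -0.59  0.81 -0.   -0.14] F [-0.  -1.3 -1.1] gap 0.0325 grip 59.8
shift first [-0.0147 -0.0026 -0.0055] | turn [ 0.0003 -0.0025 -0.0006] rows>= 0.1 | shift after turn [-0.0148 -0.0026 -0.0054]
scene ends [319.2 113.2] [339.1 118.4] tip [345.8 124.8]
top ends [181.1 282. ] [170.1 265.2] tip [167.6 260.1]
```

View pics/c6.png

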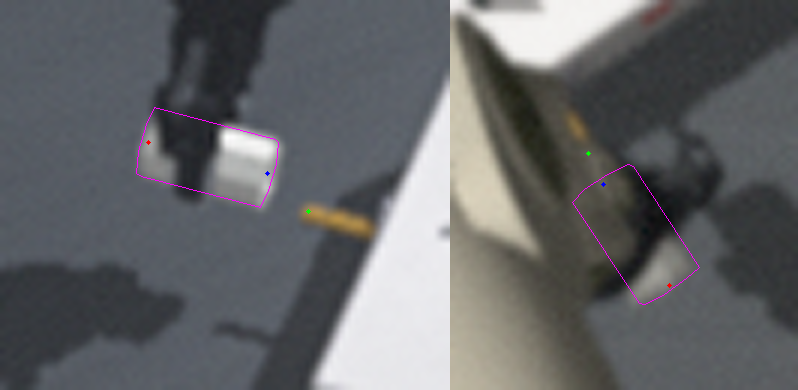

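The knob matches its predicted outline, but its axis is 15 mm too high for the stem. I lower and align it.

```bash
python3 -c "
from plan import *
plan((.337,.2708,.0102),down(.635-np.pi))"
```

```text
t 12.6 tcp [0.3368 0.2706 0.0292] J [ 0.49  0.18 -0.59  0.81 -0.   -0.14] F [ 0.6  0.4 -1. ] gap 0.0327 grip 59.8
shift first [-0.0014  0.0002  0.0759] | turn [ 0.0001 -0.0007 -0.0006] rows>= 0.0 | shift after turn [-0.0012  0.0002  0.0759]
```

Emit:
jog_arm:
  increments:
    - [[0,0,0.04,0,0,0,255],[0,0,0.036,0,0,0,255],[0,0,0,0,0,0,255],[-0.02,0,0,0,0,0,255],[-0.02,0,0,0,0,0,255],[-0.016,0,0,0,0,0,255],[0,0,0,0,0,0,255],[0,0,0,0,0,0,255]]

```text
clock: 13.4
tcp_pos: [0.3489, 0.2794, 0.0103]
orientation: [-0.0, -0.312, 0.95, -0.0]
wrist_force: [-0.6, 0.8, -0.7]
finger_gap: 0.0329
grip_force: 59.9
```

```bash
python3 - <<'E'
from plan import *
plan((.380-.805*.03,.3025-.593*.03,.0102),down(.635-np.pi))
f=9;out=[]
for n,x0,y0,w,h in (('scene',310,95,60,60),('top',150,240,28,60)):
    c=cam(n); s=env.get_state();P=s['tcp_pos']; A=rq(s['orientation']).as_matrix()
    im=cv2.resize(c['pixels'][y0:y0+h,x0:x0+w,::-1],None,fx=f,fy=f,interpolation=cv2.INTER_CUBIC)
    o=P+[0,0,.0448]
    for X,col in ((o-.032*A[:,0],(255,0,0)),(o-.077*A[:,0],(255,0,255)),(np.array([.38,.3025,.055]),(0,255,0))):
        u=proj(c,X)[0]; cv2.circle(im,(int((u[0]+.5-x0)*f),int((u[1]+.5-y0)*f)),2,col,-1)
    out.append(im)
cv2.imwrite('pics/c7.png',np.hstack(out))
E
```

```text
t 13.4 tcp [0.3489 0.2794 0.0103] J [ 0.5   0.22 -0.58  0.77 -0.   -0.14] F [-0.6  0.8 -0.7] gap 0.0329 grip 59.9
shift first [-0.0349  0.0006  0.0004] | turn [-0.     -0.      0.0001] rows>= 0.0 | shift after turn [-0.0349  0.0006  0.0004]
```

View pics/c7.png

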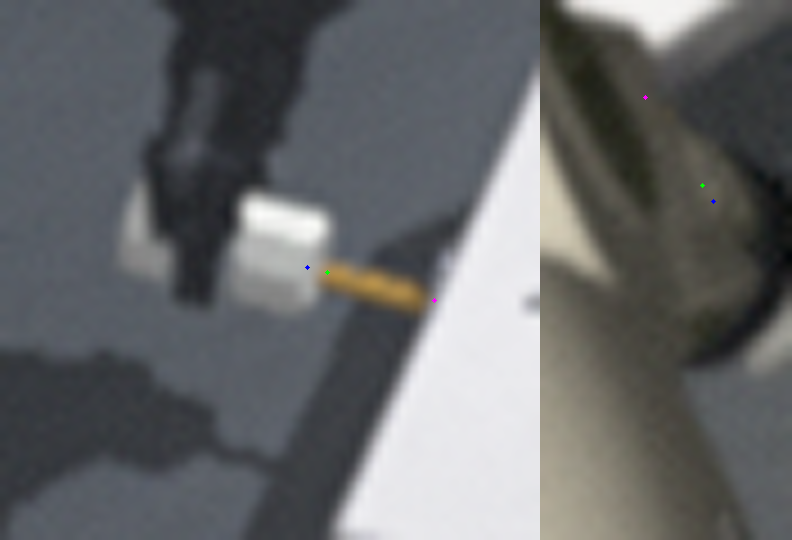

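The blue knob end and the projected axis line up with the stem (tip at crop (328,272)), so I push slowly by feel.

Emit:
jog_arm:
  increments:
    - [[-0.012,0,0,0,0,0,255],[-0.01,0,0,0,0,0,255],[-0.01,0,0,0,0,0,255],[0,0,0,0,0,0,255]]

```text
clock: 13.9
tcp_pos: [0.3558, 0.2844, 0.0103]
orientation: [0.0, -0.312, 0.95, 0.0]
wrist_force: [0.7, 0.3, 0.7]
finger_gap: 0.0326
grip_force: 59.9
```

Emit:
jog_arm:
  increments:
    - [[-0.008,0,0,0,0,0,255],[-0.008,0,0,0,0,0,255],[0,0,0,0,0,0,255]]

```text
clock: 14.2
tcp_pos: [0.3588, 0.2867, 0.0103]
orientation: [0.0, -0.312, 0.95, 0.0]
wrist_force: [0.6, -0.5, -1.4]
finger_gap: 0.0329
grip_force: 59.9
```

Emit:
jog_arm:
  increments:
    - [[-0.006,0,0,0,0,0,255],[-0.006,0,0,0,0,0,255],[0,0,0,0,0,0,255]]

```text
clock: 14.5
tcp_pos: [0.3611, 0.2884, 0.0103]
orientation: [0.0, -0.312, 0.95, -0.0]
wrist_force: [0.0, 0.2, -1.3]
finger_gap: 0.0326
grip_force: 59.9
```

Emit:
jog_arm:
  increments:
    - [[-0.004,0,0,0,0,0,255],[-0.004,0,0,0,0,0,255],[0,0,0,0,0,0,255]]

```text
clock: 14.8
tcp_pos: [0.3626, 0.2895, 0.0103]
orientation: [0.0, -0.312, 0.95, -0.0]
wrist_force: [0.3, -0.5, -0.1]
finger_gap: 0.0327
grip_force: 59.9
```

Emit:
jog_arm:
  increments:
    - [[-0.01,0,0,0,0,0,255],[-0.01,0,0,0,0,0,255],[-0.01,0,0,0,0,0,255],[0,0,0,0,0,0,255]]

```text
clock: 15.2
tcp_pos: [0.369, 0.2942, 0.0103]
orientation: [0.0, -0.312, 0.95, 0.0]
wrist_force: [-0.1, -0.3, -1.4]
finger_gap: 0.0325
grip_force: 59.9
```

Emit:
jog_arm:
  increments:
    - [[-0.008,0,0,0,0,0,255],[-0.008,0,0,0,0,0,255],[0,0,0,0,0,0,255]]

```text
clock: 15.5
tcp_pos: [0.3721, 0.2964, 0.0103]
orientation: [0.0, -0.312, 0.95, -0.0]
wrist_force: [0.6, 0.4, -0.3]
finger_gap: 0.0326
grip_force: 59.9
```

Emit:
jog_arm:
  increments:
    - [[-0.006,0,0,0,0,0,255],[-0.006,0,0,0,0,0,255],[0,0,0,0,0,0,255],[0,0,0,0,0,0,255]]

```text
clock: 15.9
tcp_pos: [0.3742, 0.298, 0.0102]
orientation: [-0.0, -0.312, 0.95, -0.0]
wrist_force: [-0.1, -0.2, -0.7]
finger_gap: 0.0325
grip_force: 59.9
```

Emit:
jog_arm:
  increments:
    - [[-0.006,0,0,0,0,0,255],[-0.004,0,0,0,0,0,255],[0,0,0,0,0,0,255],[0,0,0,0,0,0,255]]

```text
clock: 16.3
tcp_pos: [0.3747, 0.2985, 0.0099]
orientation: [-0.001, -0.312, 0.95, -0.001]
wrist_force: [-4.1, -3.1, 1.7]
finger_gap: 0.033
grip_force: 60.2
```

Bottom of the bore felt at about 6 N after some 28 mm of travel, so the bore is at the tool -x end. I pull off, raise and travel to the rest.

Emit:
jog_arm:
  increments:
    - [[0.01,0,0,0,0,0,255],[0.04,0,0,0,0,0,255],[0.08,0,0,0,0,0,255],[0.08,0,0,0,0,0,255],[0.08,0,0,0,0,0,255],[0,0,0,0,0,0,255],[0,0,-0.15,0,0,0,255],[0,0,-0.15,0,0,0,255],[0,0,-0.15,0,0,0,255],[0,0,-0.15,0,0,0,255],[0,0,-0.1,0,0,0,255],[0,0,0,0,0,0,255]]

```text
clock: 17.5
tcp_pos: [0.3211, 0.2583, 0.1893]
orientation: [0.005, -0.312, 0.95, 0.001]
wrist_force: [1.0, 0.1, -1.2]
finger_gap: 0.0328
grip_force: 59.9
```

```bash
cat >> plan.py <<'E'
yaw=.185; Q=R.from_euler('z',yaw).as_matrix(); s_=.5**.5
u=Q@[-s_,0,s_]; n=Q@[s_,0,s_]; seat=np.array([.468,-.262,.1])
def Mr(tilt): # tilt deg inward from tool down (45 = square to knob), tool -x towards bore side
    t=np.radians(tilt); z=Q@[-np.sin(t),0,-np.cos(t)]; x=Q@[np.cos(t),0,-np.sin(t)]; return np.c_[x,np.cross(z,x),z]
E
python3 -c "
from plan import *
plan((.50,-.23,.2),Mr(0))"
```

```text
t 17.5 tcp [0.3211 0.2583 0.1893] J [ 0.48 -0.01 -0.36  1.21  0.   -0.15] F [ 1.   0.1 -1.2] gap 0.0328 grip 59.9
shift first [ 0.5824 -1.9969 -0.0453] | turn [-4.000e-03  3.000e-04 -8.567e-01] rows>= 18.0 | shift after turn [ 0.3441  2.0515 -0.0428]
```

Emit:
jog_arm:
  increments:
    - [[0.0416,-0.1426,-0.003,0,0,0,255],[0.0416,-0.1426,-0.003,0,0,0,255],[0.0416,-0.1426,-0.003,0,0,0,255],[0.0416,-0.1426,-0.003,0,0,0,255],[0.0416,-0.1426,-0.003,0,0,0,255],[0.0416,-0.1426,-0.003,0,0,0,255],[0.0416,-0.1426,-0.003,0,0,0,255],[0.0416,-0.1426,-0.003,0,0,0,255],[0.0416,-0.1426,-0.003,0,0,0,255],[0.0416,-0.1426,-0.003,0,0,0,255],[0.0416,-0.1426,-0.003,0,0,0,255],[0.0416,-0.1426,-0.003,0,0,0,255],[0.0416,-0.1426,-0.003,0,0,0,255],[0.0416,-0.1426,-0.003,0,0,0,255],[0,0,0,0,0,0.0457,255],[0,0,0,0,0,0.0457,255],[0,0,0,0,0,0.0457,255],[0,0,0,0,0,0.0457,255],[0,0,0,0,0,0.0457,255],[0,0,0,0,0,0.0457,255]]

```text
clock: 19.5
tcp_pos: [0.4968, -0.2318, 0.1944]
orientation: [-0.0, 0.116, 0.993, 0.0]
wrist_force: [0.6, -0.3, -0.8]
finger_gap: 0.0326
grip_force: 60.0
```

Emit:
jog_arm:
  increments:
    - [[0,0,0,0,0,0.0457,255],[0,0,0,0,0,0.0457,255],[0,0,0,0,0,0.0457,255],[0,0,0,0,0,0.0457,255],[0,0,0,0,0,0.0457,255],[0,0,0,0,0,0.0457,255],[0,0,0,0,0,0.0457,255],[0,0,0,0,0,0.0457,255],[0,0,0,0,0,0.0457,255],[0,0,0,0,0,0.0457,255],[0,0,0,0,0,0.0457,255],[0,0,0,0,0,0.0457,255],[0,0,0,0,0,0.0457,255],[0,0,0,0,0,0.0457,255],[0,0,0,0,0,0.0457,255],[0,0,0,0,0,0.0457,255],[0,0,0,0,0,0.0457,255],[0,0,0,0,0,0.0457,255],[0,0,0,0,0,0.0457,255],[0,0,0,0,0,0,255]]

```text
clock: 21.5
tcp_pos: [0.4968, -0.2317, 0.1946]
orientation: [-0.0, 0.996, 0.093, -0.0]
wrist_force: [0.2, -0.4, 0.2]
finger_gap: 0.0329
grip_force: 60.0
```

```bash
python3 -c "
from plan import *
plan((.50,-.25,.2),Mr(45))
M=Mr(45)
plan(seat+.05*n-M@[-.002,0,-.0448],M)"
```

```text
t 21.5 tcp [ 0.4968 -0.2317  0.1946] J [-0.58  0.26 -0.03  1.27  0.    2.37] F [ 0.2 -0.4  0.2] gap 0.0329 grip 60.0
shift first [-0.001   0.0743 -0.0217] | turn [ 1.000e-04 -2.498e-01  7.000e-04] rows>= 5.2 | shift after turn [-0.0159  0.0743 -0.0147]
t 21.5 tcp [ 0.4968 -0.2317  0.1946] J [-0.58  0.26 -0.03  1.27  0.    2.37] F [ 0.2 -0.4  0.2] gap 0.0329 grip 60.0
shift first [-0.1151  0.0979  0.3693] | turn [ 1.000e-04 -2.498e-01  7.000e-04] rows>= 5.2 | shift after turn [0.1797 0.098  0.3426]
```

Tilt 45° inward about tool y, in place.

Emit:
jog_arm:
  increments:
    - [[0,0,0,0,-0.0416,0,255],[0,0,0,0,-0.0416,0,255],[0,0,0,0,-0.0416,0,255],[0,0,0,0,-0.0416,0,255],[0,0,0,0,-0.0416,0,255],[0,0,0,0,-0.0416,0,255],[0,0,0,0,0,0,255],[0,0,0,0,0,0,255]]

```text
clock: 22.3
tcp_pos: [0.4972, -0.2315, 0.1906]
orientation: [0.034, 0.919, 0.088, -0.382]
wrist_force: [1.0, -0.4, -1.0]
finger_gap: 0.0329
grip_force: 60.1
```

```bash
python3 -c "
from plan import *
M=Mr(45)
plan(seat+.05*n-M@[-.002,0,-.0448],M)"
```

```text
t 22.3 tcp [ 0.4972 -0.2315  0.1906] J [-0.36  0.97  0.84  2.15 -0.38  2.73] F [ 1.  -0.4 -1. ] gap 0.0329 grip 60.1
shift first [0.1673 0.0997 0.3322] | turn [-0.0001  0.0008  0.0022] rows>= 0.0 | shift after turn [0.1671 0.0985 0.3326]
```

Emit:
jog_arm:
  increments:
    - [[0.0835,0.049,0,0,0,0,255],[0.0835,0.049,0,0,0,0,255],[0,0,0.11,0,0,0,255],[0,0,0.11,0,0,0,255],[0,0,0.11,0,0,0,255],[0,0,0,0,0,0,255],[0,0,0,0,0,0,255]]

```text
clock: 23.0
tcp_pos: [0.4732, -0.2619, 0.1134]
orientation: [0.037, 0.922, 0.085, -0.377]
wrist_force: [0.3, 0.2, -0.7]
finger_gap: 0.0333
grip_force: 60.1
```

```bash
python3 - <<'E'
from plan import *
M=Mr(45)
plan(seat+.05*n-M@[-.002,0,-.0448],M)
f=6;x0,y0,w,h=150,150,90,95
c=cam('scene'); s=env.get_state();P=s['tcp_pos']; A=rq(s['orientation']).as_matrix()
im=cv2.resize(c['pixels'][y0:y0+h,x0:x0+w,::-1],None,fx=f,fy=f,interpolation=cv2.INTER_CUBIC)
o=P+A@[-.002,0,-.0448]
a=np.pi/8+np.arange(8)*np.pi/4; ro=.017/np.cos(np.pi/8)
K=np.vstack([np.c_[0*a+x,ro*np.cos(a),ro*np.sin(a)] for x in(-.032,.032)])
for B,oo,col in ((A,o,(255,0,255)),(M,seat,(0,255,0))):
    hu=cv2.convexHull(((proj(c,K@B.T+oo)+.5-[x0,y0])*f).astype(np.int32)); cv2.polylines(im,[hu],True,col,1)
cv2.imwrite('pics/c8.png',im)
E
```

```text
t 23.0 tcp [ 0.4732 -0.2619  0.1134] J [-0.41  0.93  0.58  1.91 -0.41  2.69] F [ 0.3  0.2 -0.7] gap 0.0333 grip 60.1
shift first [ 0.0313 -0.0036  0.0318] | turn [ 0.0013 -0.0028 -0.0005] rows>= 0.1 | shift after turn [ 0.0316 -0.0034  0.0315]
```

View pics/c8.png

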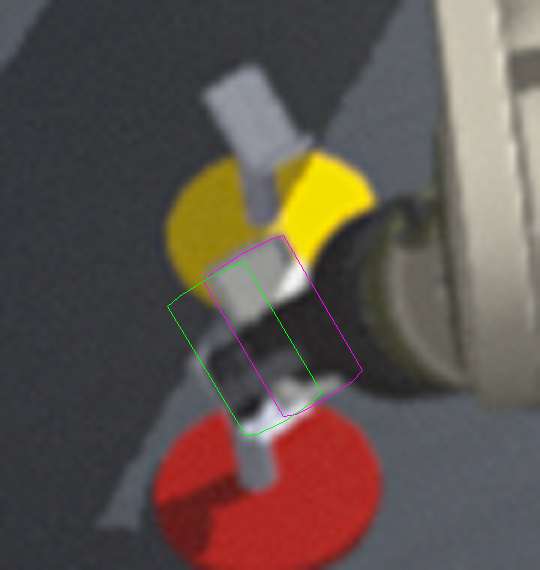

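```bash
python3 -c "
from plan import *
M=Mr(45)
cam('top')
plan(seat+.012*n+.003*u-M@[-.002,0,-.0448],M)"
```

```text
t 23.1 tcp [ 0.4747 -0.2619  0.1124] J [-0.41  0.93  0.59  1.91 -0.41  2.69] F [ 1.2 -0.6 -0.7] gap 0.0325 grip 60.1
shift first [ 0.0106 -0.0055  0.1851] | turn [ 0.0016 -0.003  -0.0005] rows>= 0.1 | shift after turn [ 0.0123 -0.0045  0.185 ]
```

Emit:
jog_arm:
  increments:
    - [[0.003,-0.002,0.06,0,-0.001,0,255],[0.003,-0.002,0.05,0,-0.001,0,255],[0.003,0,0.04,0,0,0,255],[0,0,0,0,0,0,255],[0,0,0,0,0,0,255],[0,0,0,0,0,0,255]]

```text
clock: 23.7
tcp_pos: [0.4496, -0.265, 0.0809]
orientation: [0.037, 0.919, 0.086, -0.382]
wrist_force: [-0.4, -0.4, -0.9]
finger_gap: 0.033
grip_force: 60.1
```

```bash
python3 -c "
from plan import *
M=Mr(45)
plan(seat+.003*u-M@[-.002,0,-.0448],M)"
```

```text
t 23.7 tcp [ 0.4496 -0.265   0.0809] J [-0.43  0.9   0.45  1.8  -0.42  2.68] F [-0.4 -0.4 -0.9] gap 0.033 grip 60.1
shift first [-0.0052  0.0014  0.0726] | turn [0.0011 0.0008 0.0003] rows>= 0.0 | shift after turn [-0.0053  0.0017  0.0726]
```

Emit:
jog_arm:
  increments:
    - [[-0.003,0.001,0.03,0,0,0,255],[-0.002,0,0.024,0,0,0,255],[0,0,0,0,0,0,255],[0,0,0,0,0,0,255]]

```text
clock: 24.1
tcp_pos: [0.438, -0.2674, 0.0712]
orientation: [0.036, 0.919, 0.086, -0.383]
wrist_force: [0.9, -2.2, 0.7]
finger_gap: 0.0324
grip_force: 60.2
```

Emit:
jog_arm:
  increments:
    - [[0,0,0.008,0,0,0,255],[0,0,0,0,0,0,255],[0,0,0,0,0,0,255]]

```text
clock: 24.4
tcp_pos: [0.4376, -0.2681, 0.0705]
orientation: [0.037, 0.919, 0.086, -0.382]
wrist_force: [4.5, -3.0, 2.9]
finger_gap: 0.0327
grip_force: 60.8
```

```bash
python3 -c "
from plan import *
M=Mr(45)
plan(seat-M@[-.002,0,-.0448],M)"
```

```text
t 24.4 tcp [ 0.4376 -0.2681  0.0705] J [-0.44  0.89  0.39  1.76 -0.43  2.67] F [ 4.5 -3.   2.9] gap 0.0327 grip 60.8
shift first [ 0.0122 -0.0016  0.0081] | turn [0.0013 0.001  0.0002] rows>= 0.0 | shift after turn [ 0.0122 -0.0015  0.0082]
```

Emit:
jog_arm:
  increments:
    - [[0,0.006,0,0,0,0,255],[0,0,0.004,0,0,0,255],[0,0,0,0,0,0,255]]

```text
clock: 24.7
tcp_pos: [0.4373, -0.2688, 0.0701]
orientation: [0.037, 0.919, 0.086, -0.382]
wrist_force: [6.3, 0.4, 7.4]
finger_gap: 0.0331
grip_force: 61.3
```

Emit:
jog_arm:
  increments:
    - [[0.006,0,0,0,0,0,255],[0.006,0,0,0,0,0,255],[0,0,0,0,0,0,255]]

```text
clock: 25.0
tcp_pos: [0.4385, -0.2687, 0.069]
orientation: [0.037, 0.919, 0.087, -0.383]
wrist_force: [4.1, 0.5, 10.6]
finger_gap: 0.0326
grip_force: 61.5
```

Seated: about 10 N into the face, a few N along the slope. I open the fingers partly.

Emit:
jog_arm:
  increments:
    - [[0,0,0,0,0,0,120],[0,0,0,0,0,0,110],[0,0,0,0,0,0,95],[0,0,0,0,0,0,95],[0,0,0,0,0,0,95],[0,0,0,0,0,0,95]]

```text
clock: 25.6
tcp_pos: [0.4382, -0.2684, 0.0668]
orientation: [0.036, 0.919, 0.086, -0.383]
wrist_force: [0.7, 0.6, -0.9]
finger_gap: 0.0536
grip_force: 0.0
```

```bash
python3 - <<'E'
from plan import *
M=Mr(45)
plan(seat,M)
f=8;x0,y0,w,h=155,165,70,75
c=cam('scene')
im=cv2.resize(c['pixels'][y0:y0+h,x0:x0+w,::-1],None,fx=f,fy=f,interpolation=cv2.INTER_CUBIC)
a=np.pi/8+np.arange(8)*np.pi/4; ro=.017/np.cos(np.pi/8)
K=np.vstack([np.c_[0*a+x,ro*np.cos(a),ro*np.sin(a)] for x in(-.032,.032)])
hu=cv2.convexHull(((proj(c,K@M.T+seat)+.5-[x0,y0])*f).astype(np.int32)); cv2.polylines(im,[hu],True,(0,255,0),1)
cv2.imwrite('pics/c9.png',im)
E
```

```text
t 25.6 tcp [ 0.4382 -0.2684  0.0668] J [-0.44  0.9   0.4   1.76 -0.43  2.67] F [ 0.7  0.6 -0.9] gap 0.0536 grip 0.0
shift first [-0.0087 -0.003  -0.1798] | turn [0.0005 0.0017 0.0006] rows>= 0.0 | shift after turn [-0.0078 -0.0033 -0.1799]
```

View pics/c9.png

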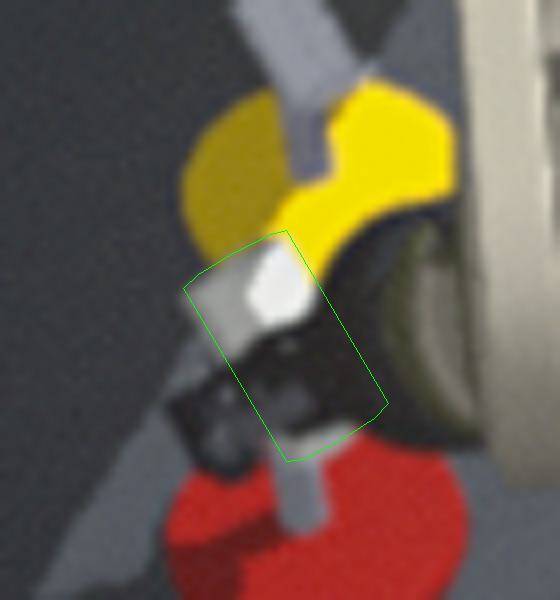

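The knob lies in the seat outline (green), free of the fingers. I wait, regrip in place, then lift along the slope normal.

Emit:
jog_arm:
  increments:
    - [[0,0,0,0,0,0,85],[0,0,0,0,0,0,85],[0,0,0,0,0,0,85],[0,0,0,0,0,0,85],[0,0,0,0,0,0,255],[0,0,0,0,0,0,255],[0,0,0,0,0,0,255],[0,0,0,0,0,0,255],[0,0,0,0,0,0,255],[0,0,0,0,0,0,255]]
  force: 60

```text
clock: 26.65
tcp_pos: [0.4386, -0.2687, 0.0673]
orientation: [0.036, 0.919, 0.086, -0.383]
wrist_force: [2.3, -1.7, 4.0]
finger_gap: 0.0328
grip_force: 59.7
```

Emit:
jog_arm:
  increments:
    - [[0,0,-0.04,0,0,0,255],[0,0,-0.1,0,0,0,255],[0,0,-0.15,0,0,0,255],[0,0,-0.15,0,0,0,255],[0,0,-0.1,0,0,0,255],[0,0,0,0,0,0,255],[0,0,0,0,0.0416,0,255],[0,0,0,0,0.0416,0,255],[0,0,0,0,0.0416,0,255],[0,0,0,0,0.0416,0,255],[0,0,0,0,0.0416,0,255],[0,0,0,0,0.0416,0,255],[0,0,0,0,0,0,255]]

```text
clock: 27.95
tcp_pos: [0.5252, -0.2483, 0.1598]
orientation: [-0.001, 0.996, 0.092, -0.018]
wrist_force: [-0.8, 0.2, -1.3]
finger_gap: 0.0326
grip_force: 59.7
```

```bash
python3 -c "
from plan import *
plan((.45,-.2,.25),down(-.35+np.pi))"
```

```text
t 27.95 tcp [ 0.5252 -0.2483  0.1598] J [-0.57  0.37  0.02  1.26 -0.02  2.39] F [-0.8  0.2 -1.3] gap 0.0326 grip 59.7
shift first [-0.273  -0.2464 -0.3505] | turn [-0.015   0.002  -0.8301] rows>= 17.4 | shift after turn [ 0.3487  0.0783 -0.361 ]
```

Emit:
jog_arm:
  increments:
    - [[0.03,-0.022,-0.12,0,0,0,255],[0.03,-0.022,-0.12,0,0,0,255],[0.03,-0.022,-0.12,0,0,0,255],[0.03,-0.022,-0.12,0,0,0,255],[0,0,0,0,0,-0.0437,255],[0,0,0,0,0,-0.0437,255],[0,0,0,0,0,-0.0437,255],[0,0,0,0,0,-0.0437,255],[0,0,0,0,0,-0.0437,255],[0,0,0,0,0,-0.0437,255],[0,0,0,0,0,-0.0437,255],[0,0,0,0,0,-0.0437,255],[0,0,0,0,0,-0.0437,255],[0,0,0,0,0,-0.0437,255],[0,0,0,0,0,-0.0437,255],[0,0,0,0,0,-0.0437,255],[0,0,0,0,0,-0.0437,255],[0,0,0,0,0,-0.0437,255],[0,0,0,0,0,-0.0437,255],[0,0,0,0,0,-0.0437,255]]

```text
clock: 29.95
tcp_pos: [0.5615, -0.2226, 0.279]
orientation: [-0.016, 0.368, 0.93, -0.008]
wrist_force: [0.7, -0.8, -0.9]
finger_gap: 0.0324
grip_force: 59.7
```

Emit:
jog_arm:
  increments:
    - [[0,0,0,0,0,-0.0437,255],[0,0,0,0,0,-0.0437,255],[0,0,0,0,0,-0.0437,255],[0,0,0,0,-0.0417,0,255],[0,0,0,0,-0.0417,0,255],[0,0,0,0,-0.0417,0,255],[0,0,0,0,-0.0417,0,255],[0,0,0,0,-0.0417,0,255],[0,0,0,0,-0.0417,0,255],[0,0,0,0,-0.0417,0,255],[0,0,0,0,-0.0417,0,255],[0,0,0,0,0,0,255]]

```text
clock: 31.15
tcp_pos: [0.5543, -0.2174, 0.2642]
orientation: [0.465, 0.15, 0.868, -0.086]
wrist_force: [-1.8, 0.5, -4.5]
finger_gap: 0.0327
grip_force: 59.8
```

```bash
python3 -c "
from plan import *
A=rq(env.get_state()['orientation']).as_matrix(); print(A.round(3))
b=-A[:,0]; print('bore',b.round(3),np.degrees(np.arccos(b[2])))
ax=np.cross(b,[0,0,1]); print('turn in tool to vertical',(A.T@(ax/np.linalg.norm(ax))*np.arccos(b[2])/np.pi).round(4))
plan((.5,-.2,.28),A)"
```

```text
[[-0.522  0.34   0.782]
 [ 0.181  0.94  -0.289]
 [-0.834 -0.009 -0.552]]
bore [ 0.522 -0.181  0.834] 33.52102793564164
turn in tool to vertical [ 0.     -0.1862  0.0032]
t 31.15 tcp [ 0.5543 -0.2174  0.2642] J [-0.64 -0.34 -0.96 -0.02  0.24 -0.18] F [-1.8  0.5 -4.5] gap 0.0327 grip 59.8
shift first [ 0.0731 -0.0092 -0.225 ] | turn [0. 0. 0.] rows>= 0.0 | shift after turn [ 0.0731 -0.0092 -0.225 ]
```

J3 is near its limit, so I move outward and up before finishing the tilt.

Emit:
jog_arm:
  increments:
    - [[-0.1,-0.004,0.062,0,0,0,255],[-0.1,-0.004,0.062,0,0,0,255],[-0.1,-0.004,0.062,0,0,0,255],[-0.1,-0.004,0.062,0,0,0,255],[0,0,0,0,-0.04,0,255],[0,0,0,0,-0.04,0,255],[0,0,0,0,-0.04,0,255],[0,0,0,0,-0.04,0,255],[0,0,0,0,0,0,255],[0,0,0,0,0,0,255],[0,0,0,0,0,0,255]]

```text
clock: 32.25
tcp_pos: [0.6822, -0.2726, 0.3417]
orientation: [0.627, 0.128, 0.76, -0.115]
wrist_force: [0.0, -0.1, -0.4]
finger_gap: 0.033
grip_force: 59.8
```

```bash
python3 -c "
from plan import *
A=rq(env.get_state()['orientation']).as_matrix()
b=-A[:,0]; print('bore',b.round(3),np.degrees(np.arccos(b[2])))
ax=np.cross(b,[0,0,1]); print('turn in tool to vertical',(A.T@(ax/np.linalg.norm(ax))*np.arccos(b[2])/np.pi).round(4))
plan((.5,-.2,.28),A)"
```

```text
bore [ 0.181 -0.05   0.982] 10.854665524202018
turn in tool to vertical [ 0.     -0.0601  0.0046]
t 32.25 tcp [ 0.6822 -0.2726  0.3417] J [-0.6   0.   -1.02 -0.83  0.25 -0.06] F [ 0.  -0.1 -0.4] gap 0.033 grip 59.8
shift first [ 0.3892  0.0294 -0.724 ] | turn [0. 0. 0.] rows>= 0.0 | shift after turn [ 0.3892  0.0294 -0.724 ]
```

Emit:
jog_arm:
  increments:
    - [[-0.02,0,0.07,0,0,0,255],[-0.02,0,0.07,0,0,0,255],[-0.02,0,0.07,0,0,0,255],[-0.02,0,0.07,0,0,0,255],[0,0,0,0,-0.03,0.002,255],[0,0,0,0,-0.03,0.002,255],[0,0,0,0,0,0,255],[0,0,0,0,0,0,255],[0,0,0,0,0,0,255],[0,0,0,0,0,0,255],[0,0,0,0,0,0,255],[0,0,0,0,0,0,255]]

```text
clock: 33.45
tcp_pos: [0.7504, -0.2971, 0.3491]
orientation: [0.69, 0.122, 0.703, -0.123]
wrist_force: [-0.2, 0.7, -1.8]
finger_gap: 0.033
grip_force: 59.9
```

```bash
python3 - <<'E'
from plan import *
c=cam('scene'); s=env.get_state(); A=rq(s['orientation']).as_matrix(); P=s['tcp_pos']
b=-A[:,0]; print('bore',b.round(3),np.degrees(np.arccos(b[2])),'qvel',np.abs(s['qvel']).max())
plan((.5,-.2,.28),A)
o=P-.0448*A[:,2]; u0=proj(c,o)[0]; print(o,u0)
x0=max(0,int(u0[0])-50);y0=max(0,int(u0[1])-45)
im=cv2.resize(c['pixels'][y0:y0+90,x0:x0+100,::-1],None,fx=6,fy=6,interpolation=cv2.INTER_CUBIC)
cv2.imwrite('pics/c10.png',im)
E
```

```text
bore [ 0.019 -0.003  1.   ] 1.1007771882670185 qvel 0.012959347770237092
t 33.5 tcp [ 0.7503 -0.2971  0.3486] J [-0.57  0.29 -0.96 -1.24  0.22 -0.01] F [-0.5  1.2 -0.3] gap 0.0329 grip 59.9
shift first [ 0.2945  0.0251 -1.0684] | turn [0. 0. 0.] rows>= 0.0 | shift after turn [ 0.2945  0.0251 -1.0684]
[ 0.70822188 -0.28184593  0.34944903] [221.67929832 208.41630505]
```

View pics/c10.png

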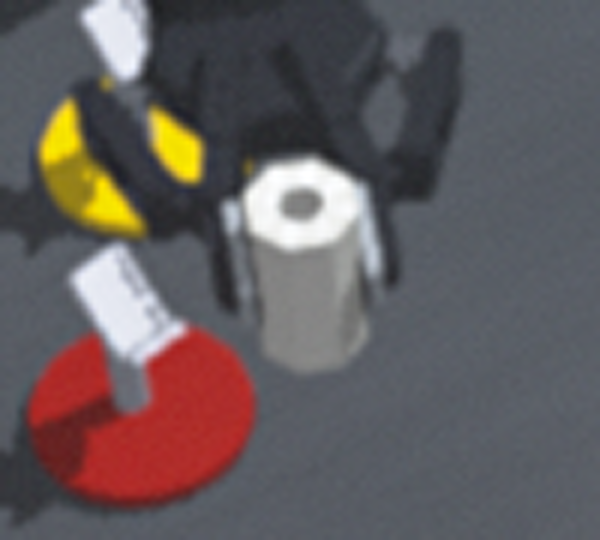

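The knob is held upright with the bore up at crop (300,203), 0.35 m above the surface. I let it settle, then hand in.

Emit:
jog_arm:
  increments:
    - [[0,0,0,0,0,0,255],[0,0,0,0,0,0,255],[0,0,0,0,0,0,255],[0,0,0,0,0,0,255],[0,0,0,0,0,0,255]]

```text
clock: 34.0
tcp_pos: [0.7504, -0.2972, 0.3471]
orientation: [0.689, 0.122, 0.704, -0.122]
wrist_force: [-0.4, 0.4, -0.7]
finger_gap: 0.0328
grip_force: 59.9
```

```bash
python3 -c "
from h import *
print(ticket.hand_in())"
```

```text
the job is handed in; nothing more can be done
None
```

I found the bore by feel on the stem, laid the knob in the red-footed rest with the bore up, regripped it, and handed the job in at 34 s with the knob held still, bore up within about 1° and about 35 cm above the surface; the hand-in returned no verdict.

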